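# Crack the walnut at the tasting counter

### The arm

A 6-joint arm with a two-finger parallel gripper is mounted at the origin on the work surface. World frame = base frame: x ahead of the robot, y to its left, z up, the work surface at z = 0. Lengths are in m, angles in rad, forces in N, time in s.
With the tool pointing down it reaches from about 0.25 to 0.725 m from the base axis. Payload 4 kg.
Tool frame: the origin (TCP) lies midway between the tips of the shut fingers; the grasp point (between the pads) lies 19 mm behind it (grip_depth is the distance from the TCP to the grasp point, in m); z points along the fingers, y is the direction in which the jaws open and shut (so a half turn about z gives the same grasp; the last joint's range is limited). The gripper opens to 85 mm and grips with 20 to 120 N. Pads are 22 mm wide; open, the fingers measure 114 mm over their backs; the gripper's body (76 mm by 85 mm) begins 54 mm behind the grasp point. The pads swing forward as they close: fully open they stand 13 mm farther back than shut.
Start: joints at [1.292, 0.241, 0.005, 1.335, 0, 1.571], TCP at [0.138, 0.481, 0.231] pointing down, gripper open.
Joint ranges: [-2.72, 2.72], [-1.05, 1.87], [-1.09, 1.28], [-1.99, 2.15], [-1.42, 1.44], [-3.14, 3.14]. Speed limits (rad/s): [2.79, 2.79, 3.14, 3.14, 3.14, 3.14].

### API

Orientations are given as a unit quaternion [w, x, y, z].
In Python, from bench import get_state, get_image, calibration, hand_in, grip_depth gives the robot as it stands. The module is installed in compiled form; this text tells all that it offers.
- The arm moves only by the tool carry_out, never from a script. Its argument "rows" is a list of rows, each a list of 4 numbers: the shift along the world's x, y, z scaled (see below), then the turn about the world's z scaled (see below). A call has 1 to 12 rows; each row shifts and turns the commanded pose from where the row before left it; what a row does not reach is not made up. The controller multiplies each number of a shift by 0.075 m and each number of a turn by 180 degrees. A row lasts 1/10 s, in which the tool goes at most 50 mm and 8.59 degrees, less where a joint would pass 70% of its speed; a pose out of reach is approached as far as the arm can. A call with a number of a shift or a turn outside -1 to 1 is refused whole. A call with a gripper value outside its range is refused whole. "claw" is the opening, from 0 (shut) to 1 (fully open), set as the call begins (left out, the last holds). The fingers move at their own pace and stop on an object; the grip force is fixed at half the most. Time passes only in rows, so rows that do not move let the fingers close. It gives the time, the measured TCP pose, the force and the opening at its end, in the units of the state.
- get_state(): the state, without advancing time (a new reading comes with each control period).
- get_image(name): name is "side" or "top"; returns (picture, depth): 400x640x3 uint8, blue, green, red; 400x640 float32, m along the optical axis (not along the pixel's ray), 0 where there is no reading.
- calibration(name): a dict with "fx", "fy", "cx", "cy" (pixels), "R" (3x3) and "t" (3): a world point X has camera coordinates R X + t. Camera axes: x right, y down, z forward; pixel columns grow to the right and rows downward; lengths in m; the calibration is good to about 2 mm. A picture is of the moment at which its call begins. calibration takes no time and is no camera call.
- hand_in(): hands the job in, once; it reports no verdict.
The state is a dict: "time_s": time; "joints": joint angles; "joint_velocities": joint speeds; "tau": joint torques, N m; "position": TCP position; "ee_rot": TCP orientation; "force": force on the tool from outside, world axes, zero at the start; "torque": the same for the moment, N m; "gripper_width": opening from 0.0 (shut) to 1.0 (fully open).
Only numpy, scipy, OpenCV 4.12 (cv2) and the standard library are available. Lean on these libraries where they do the work, as an engineer would, in place of code of your own. Each camera call takes 0.05 s, during which the arm holds its last target.

### The job

Take the walnut by the two ends of its seam and stand it between the jaws of the nutcracker, seam upright and running along the handles, still whole, and let go of it. Then squeeze the two handles together from outside until the resistance peaks and the shell gives, and let the handles spring open again, leaving the cracked nut between the jaws.

Things in the scene. Friction and masses are not known exactly. Their poses are not given: they have to be found in the camera images.
- walnut_center (a point): Centre of the walnut (18 mm above its underside), the largest of the nuts: wrinkled, light brown, 38 mm along x between the ends of its seam, 30 mm across the cheeks (y), 36 mm tall, 22 g. The seam is an upright ridge in its x-z plane; a half turn makes no difference. Grip it at the seam's ends, along x; 26 N across the cheeks cracks it. Smooth hazelnut (20 mm), chestnut (32 mm) nearby.
- shell_split (a joint): How far one cheek of the walnut is pressed in towards the other, m: 0 whole, 0.007 cracked. It takes about 26 N across the cheeks (y) to start, then less and less, gives way by itself from 4 mm on and stays in.
- cracker: Fixed steel nutcracker. Origin on the counter midway between its jaws; x runs from the handles' free ends to the hinges, y to the left arm, z up. Base plate (nut stands on it): x -32 to 102, 90 mm wide, 6 mm thick. Two arms along x at y +-30 mm (handles +-26), 7 mm thick, 14 to 30 mm above the counter, on upright pins at x = 80 mm. Jaw pads 34 mm long, centred on x = 0, 44 mm apart when open.
- handle_left (a joint): Angle of the left (+y) arm, rad: 0 open, grows as it closes, stop 0.14. Springs open (1 N). The right arm mirrors it but moves freely. Wooden handles: cracker x -30 to -85 mm, clear of the base; squeeze both at x -65, 22 up: 59 mm over the outside open, 34 on meeting the nut, 21 cracked, 18 at the stops. Cracking takes 15 N on each, met near 0.09 rad.
Mind the look-alikes: they are no part of the job. Leave any blue or purple look-alike of the part that bears walnut_center alone.

How it is judged:
By the outcome, as a careful person would: the job done as asked, in the order asked, and still so for the second after the job is handed in, with the robot touching nothing.
It also fails if it takes over 45 s, if anything falls off the work surface, if the arm or the gripper's body presses on something with over 40 N, if the wrist force passes 120 N, or if a joint passes its speed limit or range.

## Working session

There is one attempt and no reset: what is moved stays moved. The work goes in short steps, Python scripts to look and compute and a tool call to move; the robot and the scene stay as the last step left them, time stands still between calls to the robot, and variables do not carry over. Pictures are saved under pics/ and viewed, and the job is handed in when it is done.

Besides the shell and the picture viewer there is one more tool, called after "Request:" as name(argument=value, ...), one argument or row to a line, values as JSON. carry_out: Moves the arm, as the interface text tells. Its arguments: {"type":"object","properties":{"rows":{"type":"array","items":{"type":"array","items":{"type":"number"}}},"claw":{"type":"number"}},"required":["rows"]}

```bash
mkdir -p pics; cat > h.py <<'E'
import numpy as np, cv2
from bench import *
def P(name,u,v,d):
    c=calibration(name);R=np.array(c["R"]);t=np.array(c["t"])
    X=np.stack([(u-c["cx"])/c["fx"]*d,(v-c["cy"])/c["fy"]*d,d],-1)
    return (X-t)@R
def cloud(name,d):
    v,u=np.mgrid[0:400,0:640].astype(float)
    return P(name,u,v,d)
def ray(name,u,v,z):
    a=P(name,np.float64(u),np.float64(v),np.float64(1.));o=P(name,0.,0.,np.float64(0.))
    return o+(a-o)*(z-o[2])/(a[2]-o[2])
def snap(name,tag):
    im,d=get_image(name); cv2.imwrite(f"pics/{tag}.png",im); np.savez(f"pics/{tag}.npz",im=im,d=d); return im,d
E
python3 - <<'E'
from h import *
for n in("top","side"):
    im,d=snap(n,n+"0"); c=calibration(n); print(n,c["fx"],P(n,0.,0.,np.float64(0.)),np.round(c["R"],2).tolist())
s=get_state();print({k:np.round(v,3).tolist() for k,v in s.items()}, grip_depth)
E
```

```text
top 437.46545798698094 [0.5016869  0.06118773 0.80484081] [[-0.03, -1.0, -0.01], [-0.99, 0.03, -0.12], [0.12, 0.01, -0.99]]
side 478.182309366167 [ 0.321245   -0.57404206  0.69415962] [[0.93, -0.37, 0.0], [-0.25, -0.65, -0.72], [0.26, 0.67, -0.69]]
{'time_s': 0.1, 'joints': [1.292, 0.241, 0.004, 1.335, -0.0, 1.571], 'joint_velocities': [0.0, -0.002, 0.003, -0.0, 0.002, 0.001], 'tau': [-0.0, -37.314, 25.301, 0.011, -0.0, 0.0], 'position': [0.137, 0.48, 0.231], 'ee_rot': [-0.0, 0.139, 0.99, -0.001], 'force': [0.192, 0.174, -0.205], 'torque': [-0.048, -0.024, -0.018], 'gripper_width': 0.999} 0.0187
```

View pics/top0.png

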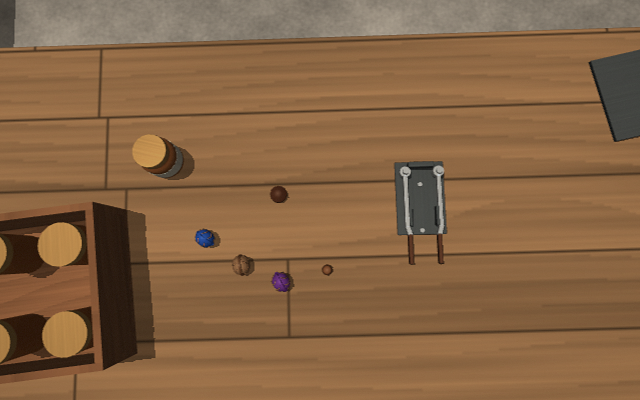

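View pics/side0.png

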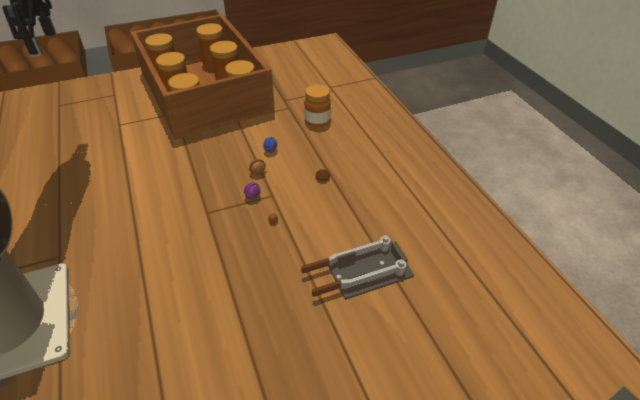

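The top view shows the walnut at about (242,265), look-alikes at blue (205,238) and purple (282,282), and the cracker around (421,200) with its handles towards the bottom. In the side view the walnut is at (258,168). I'll zoom in next.

```bash
python3 - <<'E'
from h import *
a=np.load("pics/top0.npz");b=np.load("pics/side0.npz")
w=cv2.resize(a["im"][245:285,222:262],(390,390),interpolation=cv2.INTER_CUBIC)
w2=cv2.resize(b["im"][148:188,238:278],(390,390),interpolation=cv2.INTER_CUBIC)
cv2.imwrite("pics/w0.png",np.hstack([w,w2]))
c=cv2.resize(a["im"][150:275,380:460],(380,594),interpolation=cv2.INTER_CUBIC)
c2=cv2.resize(b["im"][225:305,295:420],(416,266),interpolation=cv2.INTER_CUBIC)
o=np.zeros((594,800,3),np.uint8);o[:,:380]=c;o[:266,380:796]=c2;cv2.imwrite("pics/c0.png",o)
# walnut points
for n,z,box in(("top",a,(250,282,226,260)),("side",b,(150,185,240,268))):
    X=cloud(n,z["d"].astype(float)); r=X[box[0]:box[1],box[2]:box[3]].reshape(-1,3)
    m=(r[:,2]>0.008)&(r[:,2]<.06); q=r[m]; print(n,m.sum(),q.min(0).round(4),q.max(0).round(4),q.mean(0).round(4),np.median(X[300:330,250:280,2]))
    xy=q[:,:2]-q[:,:2].mean(0); w,v=np.linalg.eigh(xy.T@xy/len(xy)); print(np.sqrt(w),v)
# cracker
X=cloud("top",a["d"].astype(float)); r=X[150:275,380:460]; z=r[...,2]
im=a["im"][150:275,380:460]
hsv=cv2.cvtColor(im,cv2.COLOR_BGR2HSV)
m=(hsv[...,1]<60)&(z<.012); q=r[m]; print(m.sum(),cv2.minAreaRect(q[:,:2].astype(np.float32)*1000), q[:,2].mean())
m=(z>.02)&(z<.05); q=r[m]; print("arms",m.sum(),cv2.minAreaRect(q[:,:2].astype(np.float32)*1000),np.percentile(q[:,2],[5,50,95]))
E
```

```text
top 293 [0.4727 0.2016 0.0145] [0.5099 0.23   0.0395] [0.4911 0.2145 0.0294] 0.0002996867851213338
[0.0075896  0.00921432] [[ 0.04612201 -0.99893581]
 [-0.99893581 -0.04612201]]
side 224 [0.4539 0.1465 0.0091] [0.5294 0.2741 0.0382] [0.4872 0.2069 0.0268] 0.0009044261373754736
[0.00848021 0.02113821] [[-0.8816078   0.47198272]
 [ 0.47198272  0.8816078 ]]
2378 ((603.4075317382812, -111.25570678710938), (89.0098648071289, 133.90707397460938), 89.64653778076172) 0.0063299425298473325
arms 1309 ((576.6583251953125, -111.7995834350586), (182.6472625732422, 77.93900299072266), 0.2736068069934845) [0.02237613 0.02911039 0.03302167]
```

View pics/w0.png

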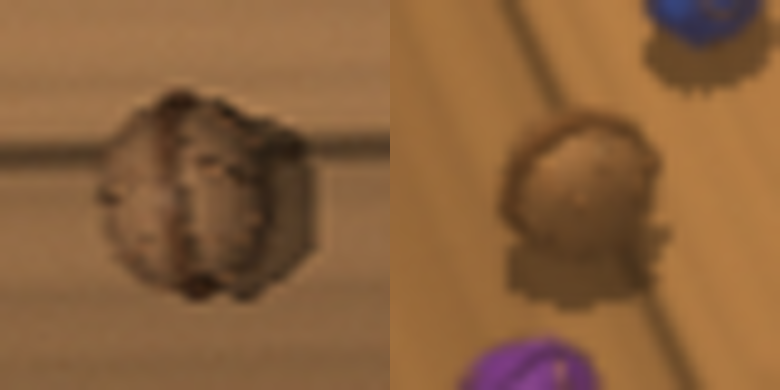

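View pics/c0.png

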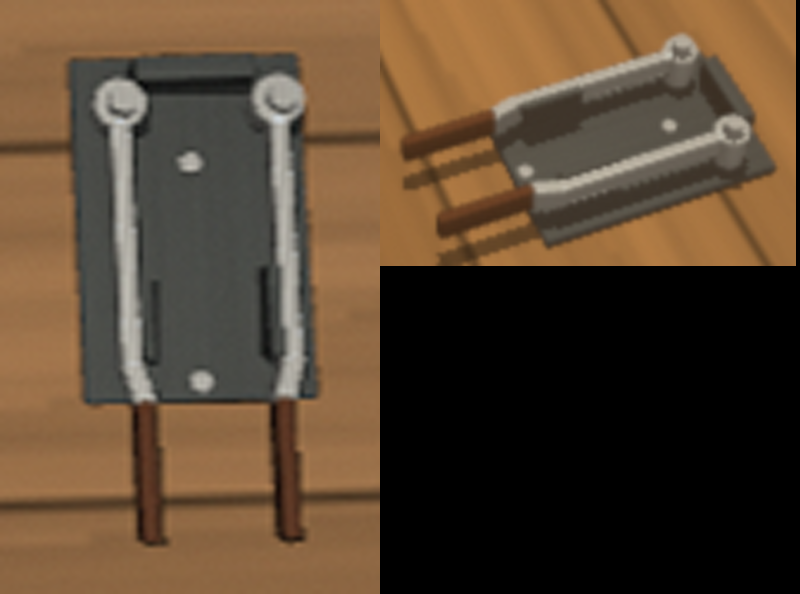

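The seam runs almost along world x and the cracker's axes are close to the world's. I'll fit both precisely.

```bash
python3 - <<'E'
from h import *
a=np.load("pics/top0.npz");b=np.load("pics/side0.npz")
p=ray("top",222+181/9.75-.5,245+95/9.75-.5,.018);q=ray("top",222+197/9.75-.5,245+291/9.75-.5,.018)
print("seam",p,q,np.linalg.norm(p-q),np.degrees(np.arctan2(*(p-q)[1::-1])),(p+q)/2)
for n,z,box in(("top",a,(245,285,222,262)),("side",b,(148,188,238,272))):
    y0,y1,x0,x1=box
    X=cloud(n,z["d"].astype(float))[y0:y1,x0:x1]
    hsv=cv2.cvtColor(z["im"][y0:y1,x0:x1],cv2.COLOR_BGR2HSV)
    m=(X[...,2]>.006)&(np.hypot(X[...,0]-.491,X[...,1]-.214)<.03)
    k,l,s,c=cv2.connectedComponentsWithStats(m.astype(np.uint8)); i=1+s[1:,4].argmax(); m=l==i
    r=X[m]; print(n,s[i],r.min(0).round(4),r.max(0).round(4))
    # sphere/ellipsoid fit w/ fixed semi axes unknown center,yaw
    from scipy.optimize import least_squares
    def f(t):
        d=r-t[:3];cs,sn=np.cos(t[3]),np.sin(t[3]);u=d[:,0]*cs+d[:,1]*sn;w=-d[:,0]*sn+d[:,1]*cs
        return np.sqrt((u/19)**2+(w/15)**2+(d[:,2]/18)**2)*1000-1
    o=least_squares(f,[.491,.214,.018,0.],x_scale=[.01,.01,.01,.3],loss="soft_l1",f_scale=.05); print(o.x.round(4),np.degrees(o.x[3]),np.sqrt(np.mean(o.fun**2)))
# cracker: arms split, handles
for n,z,box in(("top",a,(150,275,380,460)),("side",b,(225,305,295,420))):
    y0,y1,x0,x1=box
    X=cloud(n,z["d"].astype(float))[y0:y1,x0:x1].reshape(-1,3)
    im=z["im"][y0:y1,x0:x1]; hsv=cv2.cvtColor(im,cv2.COLOR_BGR2HSV).reshape(-1,3)
    g=(hsv[:,1]<60)&(abs(X[:,2]-.006)<.003); print(n,"base",cv2.minAreaRect(X[g][:,:2].astype(np.float32)*1000))
    for s in(-1,1):
        m=(X[:,2]>.025)&(X[:,2]<.033)&((X[:,1]+.1113)*s>0)&(X[:,0]>.55)&(X[:,0]<.63); r=X[m]; c=np.polyfit(r[:,0]-.5684,r[:,1],1); print("arm",s,m.sum(),c.round(4))
        m=(X[:,2]>.02)&(X[:,2]<.035)&((X[:,1]+.1113)*s>0)&(X[:,0]<.535); r=X[m]; c=np.polyfit(r[:,0]-.5684,r[:,1],1); print("handle",s,m.sum(),c.round(4),r.min(0).round(4),r.max(0).round(4))
    m=(X[:,2]>.033)&(X[:,2]<.06); r=X[m]
    for s in(-1,1):
        k=r[(r[:,1]+.1113)*s>0]; print("pin",len(k),k.mean(0).round(4) if len(k) else "",k.max(0) if len(k) else "")
E
```

```text
seam [0.50942589 0.2184451  0.018     ] [0.4737919  0.21573641 0.018     ] 0.03573679647341853 4.346942619478291 [0.4916089  0.21709075 0.018     ]
top [ 11   9  17  22 293] [0.4727 0.2016 0.0145] [0.5099 0.23   0.0395]
[0.4913 0.2164 0.0179 0.1068] 6.11641149965435 0.06842360891910355
side [ 11  11  17  16 206] [0.4714 0.2013 0.007 ] [0.5091 0.228  0.0378]
[0.4911 0.219  0.019  0.2065] 11.82932746435351 0.08843393621203507
top base ((603.4075317382812, -111.25570678710938), (89.0098648071289, 133.90707397460938), 89.64653778076172)
arm -1 243 [-0.0406 -0.1396]
handle -1 153 [-0.004  -0.1369] [ 0.4855 -0.1418  0.02  ] [ 0.5347 -0.1336  0.0333]
arm 1 238 [ 0.0397 -0.0836]
handle 1 138 [-0.0039 -0.085 ] [ 0.4852 -0.0892  0.02  ] [ 0.5347 -0.0818  0.0337]
pin 30 [ 0.6379 -0.1411  0.0365] [ 0.65340917 -0.13433964  0.0393679 ]
pin 37 [ 0.6264 -0.0826  0.0355] [ 0.6535094  -0.07732354  0.04000912]
side base ((601.975830078125, -113.58575439453125), (131.27841186523438, 82.1471939086914), 0.8228426575660706)
arm -1 266 [-0.0473 -0.1388]
handle -1 198 [-0.0131 -0.1382] [ 0.4828 -0.1413  0.0201] [ 0.5347 -0.1314  0.0332]
arm 1 220 [ 0.0454 -0.0832]
handle 1 187 [ 0.0077 -0.0852] [ 0.4838 -0.0887  0.0201] [ 0.535  -0.08    0.0342]
pin 30 [ 0.6402 -0.1404  0.0362] [ 0.65369588 -0.1341484   0.0392349 ]
pin 33 [ 0.6313 -0.0818  0.0359] [ 0.65335151 -0.07521915  0.03978656]
```

```bash
python3 - <<'E'
from h import *
a=np.load("pics/top0.npz")
X=cloud("top",a["d"].astype(float)); r=X[190:399,0:160].reshape(-1,3)
m=(r[:,2]>.03); q=r[m]; print(q.min(0),np.percentile(q,99.9,axis=0)); print(q[q[:,1]<.36].min(0) if (q[:,1]<.36).any() else '')
E
```

```text
[0.32531499 0.06118773 0.03000399] [0.59801587 0.62608036 0.80484081]
[0.5016869  0.06118773 0.80484081]
```

Request:
carry_out(
  rows=[
    [0.267, -0.6, 0, -0.0346],
    [0.267, -0.6, 0, -0.0346],
    [0.267, -0.6, 0, -0.0346],
    [0.267, -0.6, 0, -0.0346],
    [0.267, -0.6, 0, -0.0346],
    [0.563, -0.085, 0, -0.0346],
    [0.563, -0.085, 0, -0.0346],
    [0.563, -0.085, 0, -0.0346],
    [0.563, -0.085, 0, -0.0346],
    [0.563, -0.085, 0, -0.0346],
    [0.563, -0.085, 0, -0.0346],
    [0, 0, -0.5, 0],
  ],
  claw=1,
)

```text
time_s: 1.3
position: [0.5002, 0.2183, 0.1978]
ee_rot: [0.003, 0.674, 0.738, 0.007]
force: [0.1, 0.7, 0.2]
gripper_width: 0.994
```

Request:
carry_out(
  rows=[
    [0, 0, 0, 0],
    [0, 0, 0, 0],
  ],
)

```text
time_s: 1.5
position: [0.4897, 0.2169, 0.1928]
ee_rot: [-0.001, 0.672, 0.74, -0.002]
force: [0.0, 0.2, 1.0]
gripper_width: 0.996
```

```bash
python3 - <<'E'
from h import *
for i in range(2):
    im,d=snap("side",f"s1{i}"); s=get_state(); print(s["position"],s["ee_rot"],s["joints"])
cv2.imwrite("pics/s1c.png",cv2.resize(im[60:240,170:370],(800,600)[:2] if 0 else (660,594)))
E
```

```text
[0.49040296 0.21749984 0.19423438] [-2.33473582e-04  6.72027006e-01  7.40526477e-01 -4.31549751e-04] [4.17401765e-01 3.31557815e-01 3.16242415e-02 1.27184097e+00
 7.78978320e-05 1.89128724e+00]
[0.49090385 0.21783273 0.19506727] [2.19413516e-04 6.71948591e-01 7.40597567e-01 5.35384333e-04] [4.17616414e-01 3.30562383e-01 3.24174008e-02 1.27149458e+00
 3.16989240e-05 1.89129026e+00]
```

View pics/s1c.png

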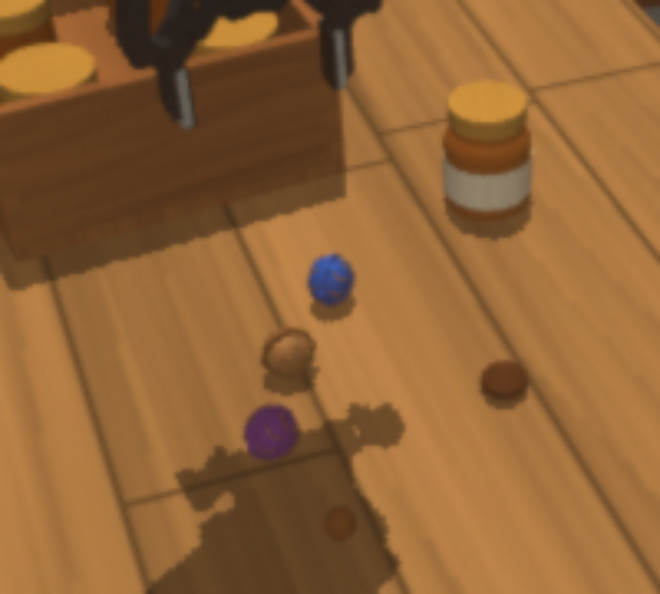

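Both fingers are open above the scene, with the walnut at (290,353) in the crop still untouched. Next I descend.

Request:
carry_out(
  rows=[
    [0, -0.01, -0.45, 0],
    [0, 0, -0.45, 0],
    [0, 0, -0.45, 0],
    [0, 0, -0.45, 0],
    [0, 0, -0.35, 0],
    [0, 0, 0, 0],
    [0, 0, 0, 0],
  ],
)

```text
time_s: 2.3
position: [0.4916, 0.2174, 0.0341]
ee_rot: [0.0, 0.672, 0.741, 0.001]
force: [0.3, 0.8, 0.4]
gripper_width: 1.0
```

```bash
python3 - <<'E'
from h import *
im,d=snap("top","t2"); im2,_=snap("side","s2"); s=get_state(); print(s["position"],s["force"])
cv2.imwrite("pics/c2.png",np.hstack([cv2.resize(im[205:325,182:302],(400,400)),cv2.resize(im2[108:228,198:318],(400,400))]))
E
```

```text
[0.49283031 0.21775908 0.03515974] [-0.13519228  0.48295447 -0.21679122]
```

View pics/c2.png

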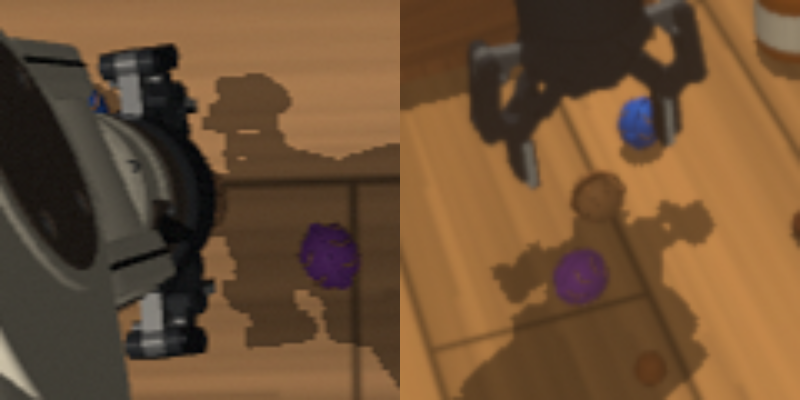

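```bash
python3 - <<'E'
from h import *
for z in(.035,.048,.06): print(z,ray("side",237.6,163.5,z),ray("side",278.4,150,z))
b=np.load("pics/s2.npz");X=cloud("side",b["d"].astype(float))
for (u,v) in((236,160),(237,162),(277,147),(278,149),(258,167)): print(u,v,X[v,u].round(4))
a=np.load("pics/t2.npz");X=cloud("top",a["d"].astype(float))
for (u,v) in((216,225),(226,222),(230,300),(236,222),(238,305)): print("t",u,v,X[v,u].round(4))
E
```

```text
0.035 [0.45043547 0.22453259 0.035     ] [0.54642927 0.23698078 0.035     ]
0.048 [0.44788757 0.20878304 0.048     ] [0.54198817 0.22098572 0.048     ]
0.06 [0.44553565 0.19424499 0.06      ] [0.53788869 0.20622105 0.06      ]
236 160 [0.4448 0.2032 0.0627]
237 162 [0.4464 0.2046 0.0557]
277 147 [0.5368 0.2115 0.0645]
278 149 [0.5386 0.2114 0.0587]
258 167 [0.4895 0.2046 0.0289]
t 216 225 [0.5526 0.2272 0.1531]
t 226 222 [0.5567 0.2123 0.1527]
t 230 300 [0.4416 0.2076 0.1489]
t 236 222 [ 5.690e-01  2.292e-01 -2.000e-04]
t 238 305 [0.4326 0.1985 0.1356]
```

Finger positions measured in the side view agree with the walnut to about 1 mm. I go down and grip.

Request:
carry_out(
  rows=[
    [-0.005, -0.01, -0.14, 0],
    [0, 0, -0.14, 0],
    [0, 0, -0.14, 0],
    [0, 0, 0, 0],
    [0, 0, 0, 0],
  ],
)

```text
time_s: 2.9
position: [0.4901, 0.2157, 0.0003]
ee_rot: [-0.0, 0.672, 0.74, -0.001]
force: [0.1, -0.0, -0.3]
gripper_width: 0.996
```

Request:
carry_out(
  rows=[
    [0, 0, 0, 0],
    [0, 0, 0, 0],
    [0, 0, 0, 0],
    [0, 0, 0, 0],
    [0, 0, 0, 0],
    [0, 0, 0, 0],
    [0, 0, 0, 0],
    [0, 0, 0, 0],
  ],
  claw=0.3,
)

```text
time_s: 3.7
position: [0.4912, 0.2162, 0.0016]
ee_rot: [0.0, 0.672, 0.74, 0.001]
force: [0.3, 0.5, 5.8]
gripper_width: 0.435
```

Request:
carry_out(
  rows=[
    [0, 0, 0.3, 0],
    [0, 0, 0.45, 0],
    [0, 0, 0.45, 0],
    [0, 0, 0.3, 0],
    [0, 0, 0, 0],
    [0, 0, 0, 0],
  ],
)

```text
time_s: 4.3
position: [0.4904, 0.2158, 0.1132]
ee_rot: [-0.0, 0.672, 0.74, -0.0]
force: [0.1, -0.1, -0.9]
gripper_width: 0.431
```

Request:
carry_out(
  rows=[
    [0.13, -0.55, 0, -0.004],
    [0.13, -0.55, 0, -0.004],
    [0.13, -0.55, 0, -0.004],
    [0.13, -0.55, 0, -0.004],
    [0.13, -0.55, 0, -0.004],
    [0.13, -0.55, 0, -0.004],
    [0.13, -0.55, 0, -0.004],
    [0.12, -0.51, 0, -0.004],
    [0, 0, 0, 0],
    [0, 0, 0, 0],
    [0, 0, 0, 0],
  ],
)

```text
time_s: 5.4
position: [0.5666, -0.1101, 0.112]
ee_rot: [-0.002, 0.708, 0.706, -0.001]
force: [-0.2, -0.2, 0.2]
gripper_width: 0.431
```

```bash
python3 - <<'E'
from h import *
im,d=snap("top","t3"); im2,_=snap("side","s3"); s=get_state(); print(s["position"],s["ee_rot"],s["force"],s["gripper_width"])
cv2.imwrite("pics/c3.png",np.hstack([cv2.resize(im[130:290,350:510],(400,400)),cv2.resize(im2[140:300,280:440],(400,400))]))
E
```

```text
[ 0.56724223 -0.10965189  0.11280338] [-8.11127676e-04  7.07938889e-01  7.06273094e-01 -4.33934702e-04] [-0.8559546  -0.55999048 -1.42979207] 0.429290309730406
```

View pics/c3.png

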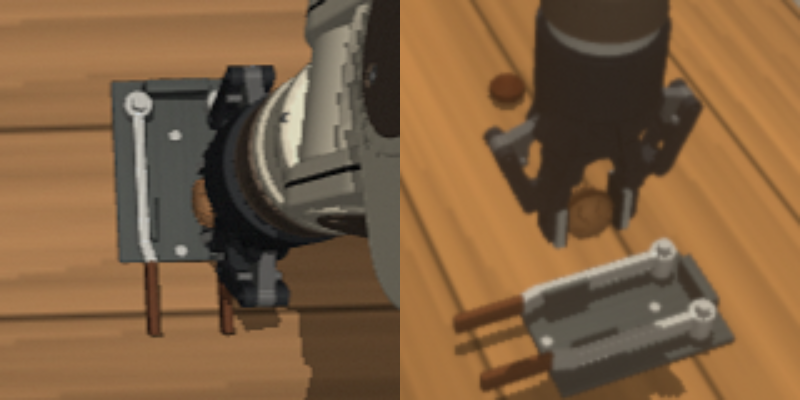

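Request:
carry_out(
  rows=[
    [0.02, -0.017, -0.35, 0],
    [0, 0, -0.35, 0],
    [0, 0, -0.25, 0],
    [0, 0, 0, 0],
    [0, 0, 0, 0],
  ],
)

```text
time_s: 6.0
position: [0.5693, -0.1113, 0.0425]
ee_rot: [-0.0, 0.708, 0.706, -0.0]
force: [0.8, -0.5, 0.1]
gripper_width: 0.43
```

```bash
python3 - <<'E'
from h import *
im,d=snap("top","t4"); im2,d2=snap("side","s4"); s=get_state(); print(s["position"],s["ee_rot"],s["force"],s["gripper_width"])
cv2.imwrite("pics/c4.png",np.hstack([cv2.resize(im[130:290,350:510],(400,400)),cv2.resize(im2[200:310,300:410],(400,400),interpolation=cv2.INTER_CUBIC)]))
X=cloud("side",d2.astype(float)); hsv=cv2.cvtColor(im2,cv2.COLOR_BGR2HSV)
m=(hsv[...,1]>70)&(abs(X[...,0]-.5685)<.025)&(abs(X[...,1]+.1112)<.03)&(X[...,2]>.012); r=X[m]; print(len(r),r.min(0),r.max(0),np.median(r,0))
from scipy.optimize import least_squares
f=lambda t:np.sqrt((((r-t[:3])*1000/[19,15,18])**2).sum(1))-1
print(least_squares(f,[.568,-.111,.045],loss="soft_l1",f_scale=.05,x_scale=.01).x)
E
```

```text
[ 0.57060692 -0.11194931  0.04379465] [0.00106201 0.70824971 0.70596084 0.00071641] [ 0.26014704 -0.46335553  0.12227207] 0.43107500953430417
1326 [ 0.54350394 -0.14119991  0.01694161] [ 0.59344723 -0.08723953  0.30299299] [ 0.55880841 -0.12392072  0.12812164]
[ 0.56436313 -0.12347345  0.12748299]
```

View pics/c4.png

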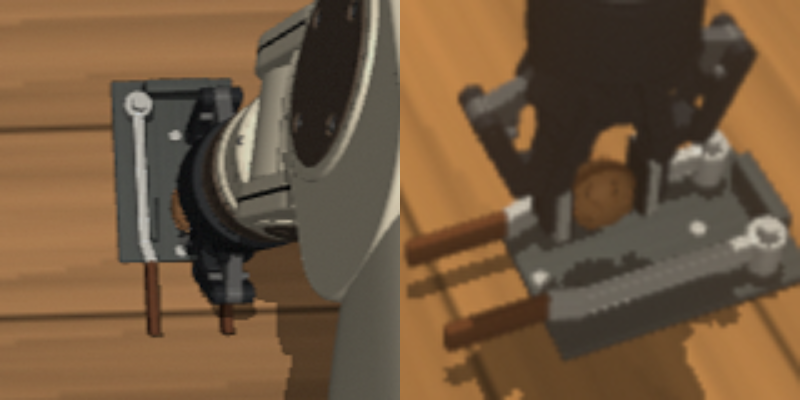

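The walnut is held centred between the fingers and sits above the base plate, between the arms. I go down slowly.

Request:
carry_out(
  rows=[
    [-0.015, 0.005, -0.15, 0],
    [0, 0, -0.15, 0],
    [0, 0, -0.1, 0],
    [0, 0, -0.03, 0],
    [0, 0, 0, 0],
    [0, 0, 0, 0],
  ],
)

```text
time_s: 6.7
position: [0.5685, -0.112, 0.0101]
ee_rot: [0.0, 0.709, 0.706, 0.0]
force: [0.2, 0.4, -0.2]
gripper_width: 0.432
```

```bash
python3 - <<'E'
from h import *
im2,d2=snap("side","s5"); s=get_state(); print(s["position"],s["force"],s["gripper_width"])
im2,d2=snap("side","s5b"); s=get_state(); print(s["position"],s["force"],s["gripper_width"])
cv2.imwrite("pics/c5.png",cv2.resize(im2[215:305,310:410],(660,594),interpolation=cv2.INTER_CUBIC))
X=cloud("side",d2.astype(float)); hsv=cv2.cvtColor(im2,cv2.COLOR_BGR2HSV)
m=(hsv[...,1]>100)&(abs(X[...,0]-.5685)<.018)&(abs(X[...,1]+.1112)<.025)&(X[...,2]>.01)&(X[...,2]<.06); r=X[m]; print(len(r),r.min(0),r.max(0),np.median(r,0))
E
```

```text
[ 0.56866259 -0.11208411  0.01031901] [-0.11506445 -0.29390076 -0.9281479 ] 0.4245852581177041
[ 0.56871628 -0.11205418  0.01040204] [0.40075169 0.62533714 0.13393951] 0.4322568863050278
267 [ 0.55088791 -0.13189623  0.01010192] [ 0.58617527 -0.09865824  0.04928224] [ 0.56743273 -0.1181531   0.03787887]
```

View pics/c5.png

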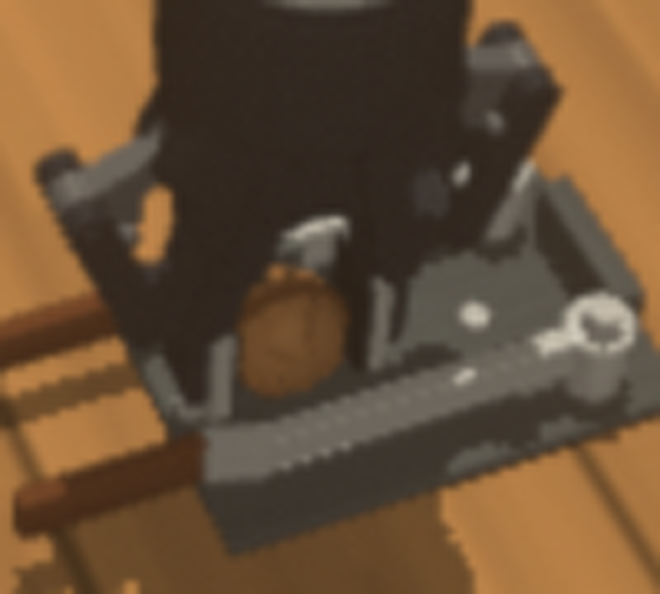

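Request:
carry_out(
  rows=[
    [0, 0.01, -0.014, 0],
    [0, 0, -0.01, 0],
    [0, 0, 0, 0],
    [0, 0, 0, 0],
  ],
)

```text
time_s: 7.2
position: [0.5683, -0.1112, 0.0083]
ee_rot: [0.0, 0.709, 0.706, 0.0]
force: [-0.3, -0.1, -0.8]
gripper_width: 0.431
```

Request:
carry_out(
  rows=[
    [0, 0, -0.01, 0],
    [0, 0, 0, 0],
    [0, 0, 0, 0],
  ],
)

```text
time_s: 7.5
position: [0.5685, -0.1112, 0.0076]
ee_rot: [0.0, 0.709, 0.706, 0.0]
force: [-0.8, -0.3, 0.1]
gripper_width: 0.43
```

Request:
carry_out(
  rows=[
    [0, 0, -0.01, 0],
    [0, 0, 0, 0],
    [0, 0, 0, 0],
  ],
)

```text
time_s: 7.8
position: [0.5685, -0.1112, 0.0076]
ee_rot: [0.0, 0.709, 0.706, 0.0]
force: [-2.4, -0.4, 5.5]
gripper_width: 0.431
```

Light contact with the plate at 5 N. I let go of the nut.

Request:
carry_out(
  rows=[
    [0, 0, 0.005, 0],
    [0, 0, 0, 0],
    [0, 0, 0, 0],
    [0, 0, 0, 0],
    [0, 0, 0, 0],
  ],
  claw=0.7,
)

```text
time_s: 8.3
position: [0.5682, -0.1112, 0.0069]
ee_rot: [-0.0, 0.709, 0.706, -0.0]
force: [-0.3, -0.4, 0.2]
gripper_width: 0.703
```

Request:
carry_out(
  rows=[
    [0, 0, 0.2, 0],
    [0, 0, 0.4, 0],
    [0, 0, 0.5, 0],
    [0, 0, 0.5, 0],
    [-0.4, 0, 0.2, 0],
    [-0.4, 0, 0, 0],
    [-0.4, 0, 0, 0],
    [0, 0, 0, 0],
  ],
)

```text
time_s: 9.1
position: [0.4739, -0.1108, 0.1419]
ee_rot: [-0.002, 0.709, 0.705, -0.001]
force: [0.4, 0.2, 0.1]
gripper_width: 0.704
```

```bash
python3 - <<'E'
from h import *
im,d=snap("top","t6"); im2,d2=snap("side","s6"); s=get_state(); print(s["position"],s["force"],s["gripper_width"])
cv2.imwrite("pics/c6.png",np.hstack([cv2.resize(im[145:275,360:490],(400,400),interpolation=cv2.INTER_CUBIC),cv2.resize(im2[215:315,305:405],(400,400),interpolation=cv2.INTER_CUBIC)]))
E
```

```text
[ 0.47829551 -0.1112918   0.14252707] [-0.40571541 -0.07370699 -0.65837987] 0.698799134793245
```

View pics/c6.png

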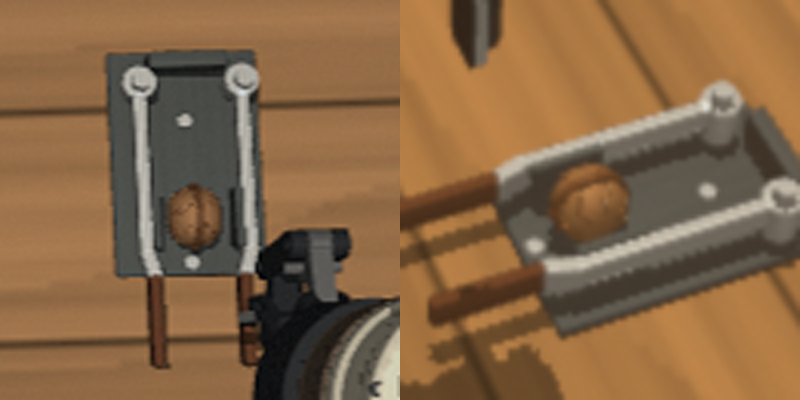

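Request:
carry_out(
  rows=[
    [0, 0, 0, 0.0454],
    [0, 0, 0, 0.0454],
    [0, 0, 0, 0.0454],
    [0, 0, 0, 0.0454],
    [0, 0, 0, 0.0454],
    [0, 0, 0, 0.0454],
    [0.06, 0, 0, 0.0454],
    [0.06, 0, 0, 0.0454],
    [0.06, 0, 0, 0.0454],
    [0.06, 0, 0, 0.0454],
    [0.06, 0, 0, 0.0454],
    [0, 0, 0, 0],
  ],
  claw=1,
)

```text
time_s: 10.4
position: [0.5027, -0.1113, 0.142]
ee_rot: [0.001, 0.003, 1.0, -0.0]
force: [-0.7, -0.2, 0.4]
gripper_width: 1.0
```

```bash
python3 - <<'E'
from h import *
from scipy.optimize import least_squares
for n,t in(("top","t6"),("side","s6")):
    z=np.load(f"pics/{t}.npz");X=cloud(n,z["d"].astype(float));hsv=cv2.cvtColor(z["im"],cv2.COLOR_BGR2HSV)
    m=(abs(X[...,0]-.5685)<.025)&(abs(X[...,1]+.1112)<.018)&(X[...,2]>.014)&(X[...,2]<.06)&(hsv[...,1]>80); r=X[m]
    def f(t):
        d=r-t[:3];cs,sn=np.cos(t[3]),np.sin(t[3]);u=d[:,0]*cs+d[:,1]*sn;w=-d[:,0]*sn+d[:,1]*cs
        return np.sqrt((u/19)**2+(w/15)**2+(d[:,2]/18)**2)*1000-1
    o=least_squares(f,[.5685,-.111,.024,0.],x_scale=[.01,.01,.01,.3],loss="soft_l1",f_scale=.05); print(n,len(r),o.x.round(4),np.degrees(o.x[3]),r.min(0),r.max(0))
for i in range(3):
    get_image("side"); s=get_state(); print(s["position"],s["ee_rot"])
E
```

```text
top 284 [ 0.5697 -0.1106  0.0239 -0.0234] -1.3401758282648495 [ 0.55126273 -0.12428287  0.01947929] [ 0.58737248 -0.0957928   0.04457512]
side 304 [ 0.5699 -0.1084  0.0247  0.0623] 3.568750506194598 [ 0.54969502 -0.12455064  0.01450946] [ 0.58806236 -0.0962121   0.0455844 ]
[ 0.50207318 -0.11125046  0.14193624] [ 3.12337056e-04  4.27969270e-03  9.99990792e-01 -5.15820778e-05]
[ 0.50157926 -0.11120304  0.1418921 ] [ 5.72931927e-05  4.36744770e-03  9.99990461e-01 -3.60274203e-08]
[ 0.50124288 -0.11122121  0.14193057] [-4.39033682e-05  4.21390218e-03  9.99991120e-01  5.92997291e-06]
```

The nut stands within about 1 mm of the jaws' centre, with its seam within a few degrees of the handles' direction. I descend astride the handles.

Request:
carry_out(
  rows=[
    [0.03, 0, -0.4, 0],
    [0, 0, -0.4, 0],
    [0, 0, -0.4, 0],
    [0, 0, -0.2, 0],
    [0, 0, 0, 0],
    [0, 0, 0, 0],
  ],
)

```text
time_s: 11.15
position: [0.5032, -0.1113, 0.0374]
ee_rot: [-0.0, 0.004, 1.0, 0.0]
force: [1.0, -0.7, 0.3]
gripper_width: 1.001
```

```bash
python3 - <<'E'
from h import *
im,d=snap("top","t7"); im2,d2=snap("side","s7"); s=get_state(); print(s["position"],s["force"],s["gripper_width"])
cv2.imwrite("pics/c7.png",np.hstack([cv2.resize(im[145:285,350:490],(400,400),interpolation=cv2.INTER_CUBIC),cv2.resize(im2[205:325,285:405],(400,400),interpolation=cv2.INTER_CUBIC)]))
E
```

```text
[ 0.50425128 -0.11149003  0.03842009] [ 0.09624765 -0.12039343 -0.18108254] 1.0009660441962671
```

View pics/c7.png

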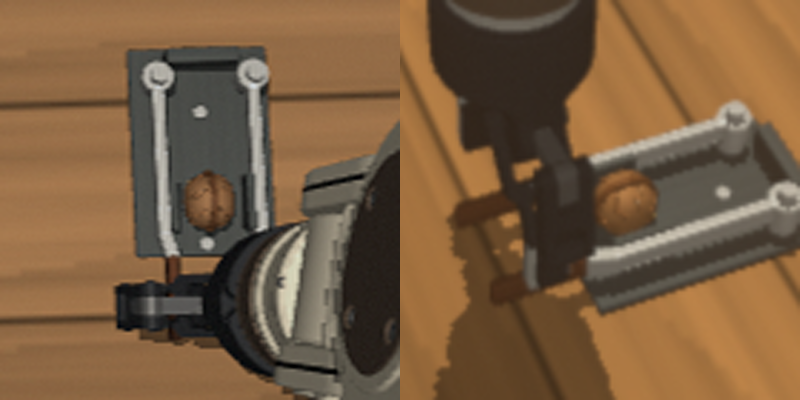

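The fingers are astride the handles and the nut stands untouched. I lower the last 35 mm and start closing.

Request:
carry_out(
  rows=[
    [0, 0, -0.16, 0],
    [0, 0, -0.16, 0],
    [0, 0, -0.14, 0],
    [0, 0, 0, 0],
    [0, 0, 0, 0],
  ],
)

```text
time_s: 11.75
position: [0.5025, -0.1111, 0.0019]
ee_rot: [-0.001, 0.003, 1.0, 0.0]
force: [-0.7, 0.1, -0.3]
gripper_width: 0.998
```

Request:
carry_out(
  rows=[
    [0, 0, 0, 0],
    [0, 0, 0, 0],
    [0, 0, 0, 0],
    [0, 0, 0, 0],
    [0, 0, 0, 0],
    [0, 0, 0, 0],
  ],
  claw=0.5,
)

```text
time_s: 12.35
position: [0.5036, -0.1113, 0.003]
ee_rot: [0.001, 0.003, 1.0, -0.0]
force: [0.2, -0.4, 2.1]
gripper_width: 0.498
```

Handles are moving in (42 mm over the outside). I continue in steps.

Request:
carry_out(
  rows=[
    [0, 0, 0, 0],
    [0, 0, 0, 0],
    [0, 0, 0, 0],
    [0, 0, 0, 0],
  ],
  claw=0.4,
)

```text
time_s: 12.75
position: [0.5037, -0.1114, 0.0033]
ee_rot: [0.001, 0.003, 1.0, -0.0]
force: [-0.2, 0.1, 6.3]
gripper_width: 0.401
```

Request:
carry_out(
  rows=[
    [0, 0, 0, 0],
    [0, 0, 0, 0],
    [0, 0, 0, 0],
    [0, 0, 0, 0],
  ],
  claw=0.35,
)

```text
time_s: 13.15
position: [0.5032, -0.1112, 0.0026]
ee_rot: [0.0, 0.003, 1.0, 0.0]
force: [0.4, 0.3, 1.6]
gripper_width: 0.352
```

Request:
carry_out(
  rows=[
    [0, 0, 0, 0],
    [0, 0, 0, 0],
    [0, 0, 0, 0],
    [0, 0, 0, 0],
  ],
  claw=0.3,
)

```text
time_s: 13.55
position: [0.5033, -0.1112, 0.0027]
ee_rot: [0.0, 0.003, 1.0, 0.0]
force: [1.8, -0.2, 2.2]
gripper_width: 0.305
```

```bash
python3 - <<'E'
from h import *
im,d=snap("top","t8"); im2,d2=snap("side","s8"); s=get_state(); print(s["position"],s["force"],s["gripper_width"])
cv2.imwrite("pics/c8.png",np.hstack([cv2.resize(im[145:285,350:490],(400,400),interpolation=cv2.INTER_CUBIC),cv2.resize(im2[205:325,285:405],(400,400),interpolation=cv2.INTER_CUBIC)]))
E
```

```text
[ 0.50331238 -0.11120252  0.00267368] [1.93401561 0.91566893 1.77735067] 0.30480952305766607
```

View pics/c8.png

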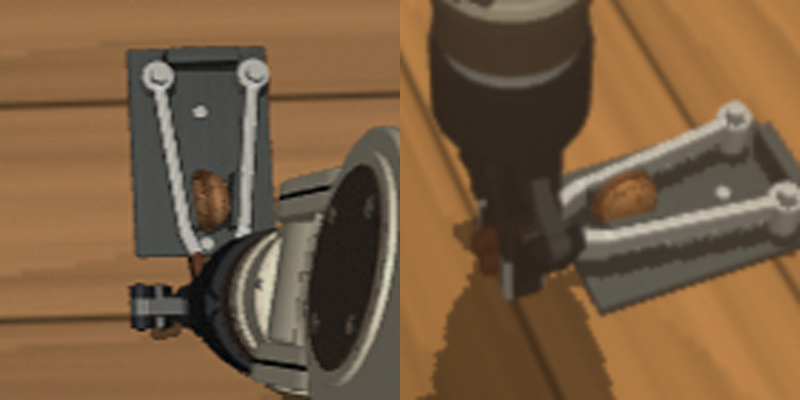

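Left cheek partly pressed in at 26 mm; I keep on to full cracking.

Request:
carry_out(
  rows=[
    [0, 0, 0, 0],
    [0, 0, 0, 0],
    [0, 0, 0, 0],
    [0, 0, 0, 0],
  ],
  claw=0.26,
)

```text
time_s: 14.05
position: [0.5035, -0.1112, 0.0029]
ee_rot: [0.0, 0.003, 1.0, 0.0]
force: [1.2, 1.0, 3.8]
gripper_width: 0.266
```

Request:
carry_out(
  rows=[
    [0, 0, 0, 0],
    [0, 0, 0, 0],
    [0, 0, 0, 0],
    [0, 0, 0, 0],
    [0, 0, 0, 0],
  ],
  claw=0.23,
)

```text
time_s: 14.55
position: [0.5036, -0.1109, 0.003]
ee_rot: [0.001, 0.003, 1.0, 0.0]
force: [1.4, 1.9, 5.4]
gripper_width: 0.238
```

```bash
python3 - <<'E'
from h import *
im,d=snap("top","t9"); im2,d2=snap("side","s9"); s=get_state(); print(s["position"],s["force"],s["gripper_width"])
cv2.imwrite("pics/c9.png",np.hstack([cv2.resize(im[145:285,350:490],(400,400),interpolation=cv2.INTER_CUBIC),cv2.resize(im2[205:325,285:405],(400,400),interpolation=cv2.INTER_CUBIC)]))
X=cloud("top",d.astype(float))
for s in(-1,1):
    m=(X[...,2]>.025)&(X[...,2]<.033)&((X[...,1]+.1112)*s>.012)&(abs(X[...,1]+.1112)<.045)&(X[...,0]>.59)&(X[...,0]<.635);r=X[m];print(s,len(r),np.polyfit(r[:,0]-.5685,r[:,1],1))
E
```

```text
[ 0.50357714 -0.11098779  0.00302659] [1.91013604 1.4765513  4.86122505] 0.24167666029293888
-1 108 [-0.13308791 -0.13084061]
1 105 [ 0.13646078 -0.0926382 ]
```

View pics/c9.png

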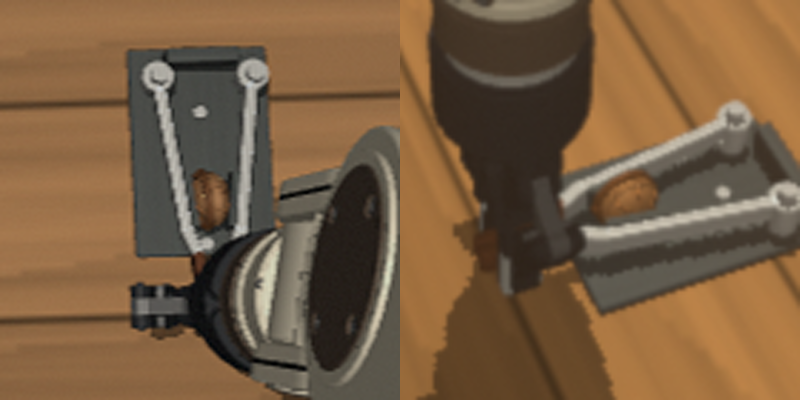

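```bash
python3 - <<'E'
from h import *
for t in("t0","t6","t7","t8","t9"):
  d=np.load("pics/%s.npz"%("top0" if t=="t0" else t))["d"]
  X=cloud("top",d.astype(float))
  o=[]
  for s in(-1,1):
    m=(X[...,2]>.025)&(X[...,2]<.033)&((X[...,1]+.1112)*s>.012)&(abs(X[...,1]+.1112)<.045)&(X[...,0]>.59)&(X[...,0]<.635);r=X[m];o.append((len(r),*np.polyfit(r[:,0]-.5685,r[:,1],1).round(4)))
  print(t,o)
E
```

```text
t0 [(110, np.float64(-0.008), np.float64(-0.1412)), (102, np.float64(0.0079), np.float64(-0.0821))]
t6 [(109, np.float64(-0.0041), np.float64(-0.1413)), (102, np.float64(0.0041), np.float64(-0.0819))]
t7 [(112, np.float64(-0.0052), np.float64(-0.1412)), (101, np.float64(0.0016), np.float64(-0.0818))]
t8 [(105, np.float64(-0.1177), np.float64(-0.1321)), (105, np.float64(0.1199), np.float64(-0.0916))]
t9 [(108, np.float64(-0.1331), np.float64(-0.1308)), (105, np.float64(0.1365), np.float64(-0.0926))]
```

Both arms turned about 0.13 rad, and the opening stopped at 20.5 mm against the 21 mm given for cracked. I release now.

Request:
carry_out(
  rows=[
    [0, 0, 0, 0],
    [0, 0, 0, 0],
    [0, 0, 0, 0],
    [0, 0, 0, 0],
    [0, 0, 0, 0],
    [0, 0, 0, 0],
    [0, 0, 0, 0],
    [0, 0, 0, 0],
    [0, 0, 0, 0],
    [0, 0, 0, 0],
  ],
  claw=1,
)

```text
time_s: 15.65
position: [0.5031, -0.1112, 0.0027]
ee_rot: [0.0, 0.003, 1.0, -0.0]
force: [-0.2, -0.5, 0.2]
gripper_width: 1.001
```

Request:
carry_out(
  rows=[
    [0, 0, 0.2, 0],
    [0, 0, 0.4, 0],
    [0, 0, 0.5, 0],
    [0, 0, 0.5, 0],
    [0, 0, 0.3, 0],
    [-0.5, 0, 0, 0],
    [-0.5, 0, 0, 0],
    [-0.5, 0, 0, 0],
    [0, 0, 0, 0],
    [0, 0, 0, 0],
  ],
)

```text
time_s: 16.65
position: [0.3904, -0.1113, 0.1456]
ee_rot: [0.001, 0.003, 1.0, -0.0]
force: [0.9, -0.4, 0.1]
gripper_width: 0.998
```

```bash
python3 - <<'E'
from h import *
im,d=snap("top","t10"); im2,d2=snap("side","s10"); s=get_state(); print(s["time_s"],s["position"],s["force"],s["gripper_width"])
cv2.imwrite("pics/c10.png",np.hstack([cv2.resize(im[145:285,350:490],(400,400),interpolation=cv2.INTER_CUBIC),cv2.resize(im2[205:325,285:405],(400,400),interpolation=cv2.INTER_CUBIC)]))
X=cloud("top",d.astype(float))
for s in(-1,1):
    m=(X[...,2]>.025)&(X[...,2]<.033)&((X[...,1]+.1112)*s>.012)&(abs(X[...,1]+.1112)<.045)&(X[...,0]>.59)&(X[...,0]<.635);r=X[m];print(s,len(r),np.polyfit(r[:,0]-.5685,r[:,1],1))
hsv=cv2.cvtColor(im,cv2.COLOR_BGR2HSV)
m=(abs(X[...,0]-.5685)<.03)&(abs(X[...,1]+.1112)<.021)&(X[...,2]>.014)&(X[...,2]<.06)&(hsv[...,1]>80); r=X[m];print(len(r),r.min(0),r.max(0),r.mean(0))
E
```

```text
16.75 [ 0.39201949 -0.11150138  0.1456571 ] [ 1.03239531  0.72623055 -0.06231071] 1.0029070750192535
-1 112 [-0.00112113 -0.14134274]
1 104 [-0.00434256 -0.08144887]
221 [ 0.55140792 -0.12068127  0.01836177] [ 0.58926186 -0.1010216   0.04516342] [ 0.56981612 -0.10955228  0.03490005]
```

View pics/c10.png

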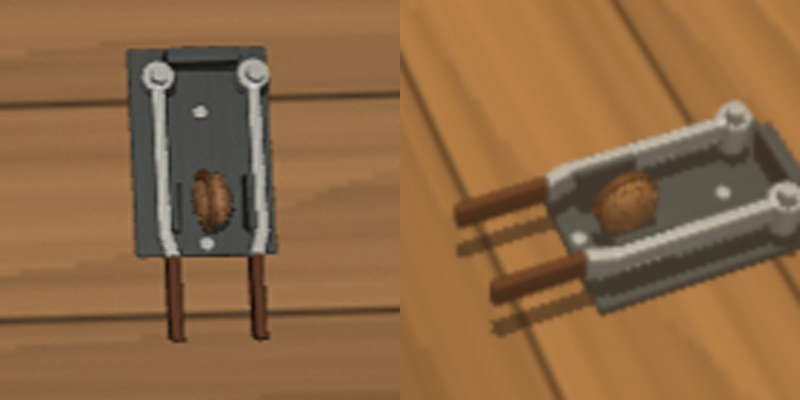

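The handles are open again. The nut stands upright between the jaws, 20 mm across where it was 28 mm, with its left cheek pressed in.

```bash
python3 -c "
from bench import hand_in; print(hand_in())"
```

```text
the job is handed in; nothing more can be done
None
```

I stood the walnut between the jaws whole, cracked it by squeezing the handles, and handed the job in at about 17 s of the 45 s allowed. `hand_in()` reports no verdict, so what follows is from my own checks.

- **Placing:** I gripped the walnut by the ends of its seam and set it on the base plate with about 5 N of contact. Its centre was about 1 mm from the jaws' centre. The top view put the seam −1° off the handles' direction and the side view 4°. The side view also read the nut's position across the jaws about 2 mm further left than the top view did.
- **Squeezing:** I closed on the handles from outside in steps. The opening settled at 20.5 mm, against the 21 mm given for cracked, with both arms turned about 0.13 rad. I saw no force peak directly, because the wrist sensor cannot measure the squeeze between the fingers.
- **Final state:** Both handles sprang back open, within about 0.01 rad of where they started. The nut is still upright between the jaws, now 20 mm across where the same camera measured 28 mm before. The robot is clear of everything. The look-alikes and other nuts were not touched on purpose. I did not check them again at the end.

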